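Pack the round spice tin

TASK

Pack all seven knobbed spice canisters into the round tin: move the green-lidded one, which stands in the way, so that the yellow and the red one from the worktop fit in too, one canister in the middle and six round it, all standing upright flat on the tin's floor. Lower them into place without dropping or tipping any over, and leave the tin standing flat and the lemon, pepper jar and teaspoon where they are.

Things in the scene. Friction and masses are not known exactly. Their poses are not given: they have to be found in the camera images.
- spice_tin: Round open steel tin, loose on the worktop (0.7 kg). 172 mm across inside, 178 outside, rim 40 mm high, floor 3 mm thick. Origin: centre of its underside, z up; x points at the blue canister's place. It just holds seven canisters: one in the middle, six round it in a ring (centres 58 mm from the tin's centre, 60 degrees apart), with 4 to 5 mm of play between neighbours.
- blue_knob (a point): Knob of the canister with the blue lid: point on its axis 74 mm above its underside, z up; starts in the tin, in its place in the ring. Canister: upright, loose, about 0.16 kg, steel body 54 mm across, foot chamfered 3.5 mm, flat lid (fixed) 50 mm up, wooden knob 20 mm across from 50 to 90 mm height. All seven alike but for colour.
- orange_knob (a point): Knob of the canister with the orange lid: point on its axis 74 mm above its underside, z up; starts in the tin, in its place in the ring. Canister: upright, loose, about 0.16 kg, steel body 54 mm across, foot chamfered 3.5 mm, flat lid (fixed) 50 mm up, wooden knob 20 mm across from 50 to 90 mm height. All seven alike but for colour.
- white_knob (a point): Knob of the canister with the white lid: point on its axis 74 mm above its underside, z up; starts in the tin, in its place in the ring. Canister: upright, loose, about 0.16 kg, steel body 54 mm across, foot chamfered 3.5 mm, flat lid (fixed) 50 mm up, wooden knob 20 mm across from 50 to 90 mm height. All seven alike but for colour.
- brown_knob (a point): Knob of the canister with the brown lid: point on its axis 74 mm above its underside, z up; starts in the tin, in its place in the ring. Canister: upright, loose, about 0.16 kg, steel body 54 mm across, foot chamfered 3.5 mm, flat lid (fixed) 50 mm up, wooden knob 20 mm across from 50 to 90 mm height. All seven alike but for colour.
- green_knob (a point): Knob of the canister with the green lid: point on its axis 74 mm above its underside, z up; starts inside the tin but out of place, standing across the two free ring places. Canister: upright, loose, about 0.16 kg, steel body 54 mm across, foot chamfered 3.5 mm, flat lid (fixed) 50 mm up, wooden knob 20 mm across from 50 to 90 mm height. All seven alike but for colour.
- yellow_knob (a point): Knob of the canister with the yellow lid: point on its axis 74 mm above its underside, z up; starts on the worktop outside the tin. Canister: upright, loose, about 0.16 kg, steel body 54 mm across, foot chamfered 3.5 mm, flat lid (fixed) 50 mm up, wooden knob 20 mm across from 50 to 90 mm height. All seven alike but for colour.
- red_knob (a point): Knob of the canister with the red lid: point on its axis 74 mm above its underside, z up; starts on the worktop outside the tin. Canister: upright, loose, about 0.16 kg, steel body 54 mm across, foot chamfered 3.5 mm, flat lid (fixed) 50 mm up, wooden knob 20 mm across from 50 to 90 mm height. All seven alike but for colour.
- lemon: Lemon, 78x55x56 mm, bystander behind the tin, origin under its centre.
- pepper_jar: Glass spice jar with red cap, 45 mm across, 108 mm high, bystander behind the tin, origin at the centre of its underside.
- teaspoon: Steel teaspoon, 132x26x9 mm, lying in front of the tin, bystander, origin under its centre.

How it is judged:
At the end, for the whole second after the job is handed in: All seven canisters stand in the tin at rest: axis within 64 mm of the tin's centre, knob point 73.5 to 79.5 mm above the tin's underside (on its floor), within 0.06 rad of upright, slower than 0.02 m/s; the tin stands flat on the worktop (tilt under 0.03 rad, origin below 4 mm) (angle between spice_tin's own z axis and vertical below 0.03 rad and height (world z) of spice_tin below 0.004 m and horizontal distance between each of blue_knob, orange_knob, white_knob, brown_knob, green_knob, yellow_knob, red_knob and spice_tin below 0.064 m and z of blue_knob in the frame of spice_tin between 0.0735 and 0.0795 m and angle between each of blue_knob, orange_knob, white_knob, brown_knob, green_knob, yellow_knob, red_knob's own z axis and vertical below 0.06 rad and linear speed of each of blue, orange, white, brown, green, yellow, red below 0.02 m/s and z of orange_knob in the frame of spice_tin between 0.0735 and 0.0795 m and z of white_knob in the frame of spice_tin between 0.0735 and 0.0795 m and z of brown_knob in the frame of spice_tin between 0.0735 and 0.0795 m and z of green_knob in the frame of spice_tin between 0.0735 and 0.0795 m and z of yellow_knob in the frame of spice_tin between 0.0735 and 0.0795 m and z of red_knob in the frame of spice_tin between 0.0735 and 0.0795 m); the robot touches nothing.
It fails at once if a canister is tipped over (leans more than 0.6 rad) (angle between any of blue_knob, orange_knob, white_knob, brown_knob, green_knob, yellow_knob, red_knob's own z axis and vertical above 0.6 rad).
It fails at once if a canister is dropped: it moves faster than 0.7 m/s while the fingers do not hold it (a fall of about 25 mm) ((linear speed of blue above 0.7 m/s and contact force between the fingers and blue below 0.05 N) or (linear speed of orange above 0.7 m/s and contact force between the fingers and orange below 0.05 N) or (linear speed of white above 0.7 m/s and contact force between the fingers and white below 0.05 N) or (linear speed of brown above 0.7 m/s and contact force between the fingers and brown below 0.05 N) or (linear speed of green above 0.7 m/s and contact force between the fingers and green below 0.05 N) or (linear speed of yellow above 0.7 m/s and contact force between the fingers and yellow below 0.05 N) or (linear speed of red above 0.7 m/s and contact force between the fingers and red below 0.05 N)).
It fails at once if the lemon, the pepper jar or the teaspoon is shifted by more than 40 mm (distance of any of lemon, pepper_jar, teaspoon from where it was at the start of the episode above 0.04 m).
It also fails if it takes over 62 s, if anything falls off the work surface, if the arm or the gripper's body presses on something with over 40 N, if the wrist force passes 120 N, or if a joint passes its speed limit or range.

ROBOT

A 7-joint arm with a two-finger parallel gripper is mounted at the origin on a cart in front of the work surface, level with it; the furniture and walls round the work are solid. World frame = base frame: x ahead of the robot, y to its left, z up, the work surface at z = 0. Lengths are in m, angles in rad, forces in N, time in s.
With the tool pointing down it reaches from about 0.35 to 0.9 m from the base axis. Payload 19.9 kg.
Tool frame: the origin (TCP) lies between the finger pads; the fingertips stand 19 mm ahead of it and the grasp point (between the pads) is the TCP; z points along the fingers, y is the line along which they close (so a half turn about z gives the same grasp; the last joint's range is limited). The gripper opens to 94 mm and grips with 3 to 60 N. Pads are 16 mm wide; open, the fingers measure 119 mm over their backs; the gripper's body (75 mm by 177 mm) begins 78 mm behind the grasp point.
Start: joints at [1.22, 0.417, -0.01, 1.614, 0.005, 1.111, -0.053], TCP at [0.191, -0.595, 0.199] pointing down, gripper open.
Joint ranges: [-2.81, 2.81], [-0.39, 2.02], [-1.27, 1.25], [0.06, 2.57], [-1.19, 4.33], [0.19, 2], [-2.82, 2.82]. Speed limits (rad/s): [1.89, 1.89, 2.39, 2.39, 3.01, 3.01, 3.01].

INTERFACE

Orientations are given as a 3x3 rotation matrix whose columns are the frame's x, y, z axes.
In Python, from rig import robot gives the robot as it stands. Calls block until the motion is done:
- robot.move_ptp(position, orientation): joint-space move of the TCP to a pose.
- robot.move_linear(position, velocity=0.15, frame=None, threshold=None): straight line of the TCP; frame=None keeps the orientation; velocity is the mean speed in m/s. With threshold (N) it stops when the force on the tool has changed by that much, and returns True; else False.
- robot.goto_joints(angles): joint-space move.
- robot.gripper_to(opening): finger opening in m; the grip force is fixed at half the most; returns when the fingers have stopped.
- robot.pause(seconds).
- robot.ik(position, orientation): joint angles nearest the present ones, or None.
- robot.get_state(): the state.
- robot.grab_frame(name): name is "side" or "top"; returns the picture (384x512x3 uint8, red, green, blue); there is no depth.
- robot.camera_info(name): a dict with "fx", "fy", "cx", "cy" (pixels), "rvec" (rotation vector, rad) and "tvec" (3), from world to camera coordinates, as OpenCV has them. Camera axes: x right, y down, z forward; pixel columns grow to the right and rows downward; lengths in m; the calibration is good to about 2 mm. A picture is of the moment at which its call begins. camera_info takes no time and is no camera call.
A pose or a line that the arm cannot do raises robot.PlanningError and nothing moves.
- robot.sign_off(): hands the job in; it is judged then, once.
The state is a dict: "time": time; "qpos": joint angles; "joint_vel": joint speeds; "effort": joint torques, N m; "ee_pos": TCP position; "tool_rot": TCP orientation; "force": force on the tool from outside, world axes, zero at the start; "moment": the same for the moment, N m; "opening": finger opening in m; "grasp_force": force on a finger pad.
Only numpy, scipy, OpenCV 4.12 (cv2) and the standard library are available. Lean on these libraries where they do the work, as an engineer would, in place of code of your own. Each camera call takes 0.05 s, during which the arm holds its last target. There are 200 camera calls.

## Working session

There is one attempt and no reset: what is moved stays moved. The work goes in short steps, each a Python script; the robot and the scene stay as the last script left them, time stands still between calls to the robot, and variables do not carry over. Pictures are saved under pics/ and viewed, at most 10 in all, crops included, and the job is handed in when it is done.

```bash
ls; mkdir -p pics
python3 - <<'E'
from rig import robot
import cv2
for n in("top","side"):
    f=robot.grab_frame(n); cv2.imwrite(f"pics/{n}0.png",f[:,:,::-1]); print(n,robot.camera_info(n))
print(robot.get_state())
E
```

```text
pics
top {'fx': 376.5061916205351, 'fy': 376.5061916205351, 'cx': 252.5535788128563, 'cy': 188.12706933984947, 'rvec': array([ 2.16381048, -2.14629377,  0.11962244]), 'tvec': array([0.18432955, 0.59558766, 0.86207168])}
side {'fx': 357.602606308725, 'fy': 357.602606308725, 'cx': 251.86196960611267, 'cy': 188.07044778568135, 'rvec': array([ 2.03501706, -0.30899313,  0.15898075]), 'tvec': array([-0.48393277,  0.20538557,  0.61220061])}
{'time': 0.1, 'qpos': array([ 1.21950318,  0.41791986, -0.01031697,  1.61408722,  0.00465232,
        1.11066224, -0.05302671]), 'joint_vel': array([-8.02724608e-04, -2.17162353e-03, -1.70102807e-03, -1.31647939e-03,
       -2.06812514e-03, -3.14398776e-04, -4.95724979e-05]), 'effort': array([ 2.87050738e-03, -8.52582693e+01,  6.40960224e-01, -4.26694643e+01,
       -4.88087547e-02,  1.64639053e-02,  1.10761939e-04]), 'ee_pos': array([ 0.19045168, -0.59493577,  0.19859552]), 'tool_rot': array([[ 9.52404954e-01,  3.04835495e-01, -3.53983558e-04],
       [ 3.04835698e-01, -9.52404438e-01,  9.91484285e-04],
       [-3.48959095e-05, -1.05220137e-03, -9.99999446e-01]]), 'force': array([-0.67394872, -0.06243063, -0.659039  ]), 'moment': array([ 0.02594061, -0.0040457 , -0.01362893]), 'grasp_force': 0.0, 'opening': 0.0938680907906652}
```

View pics/top0.png

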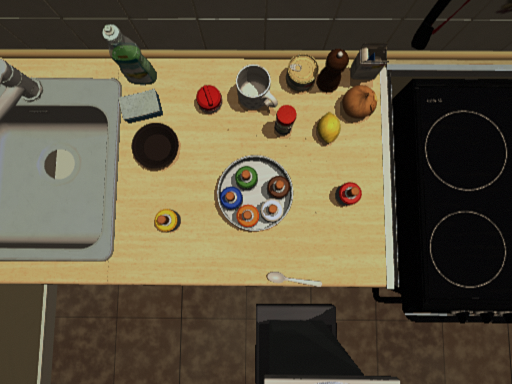

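View pics/side0.png

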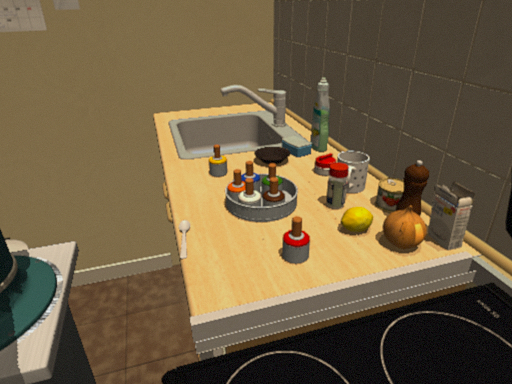

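The top view shows the tin at about (254,193), with blue (231,198), orange (247,215), white (271,211) and brown (278,187) in ring places. Green (246,178) stands across the gap and the middle is empty. Yellow is at (166,220) and red at (349,194). I'll enlarge the tin and measure next.

```bash
cat > h.py <<'E'
import numpy as np, cv2
from rig import robot
def cam(n):
    c=robot.camera_info(n); K=np.array([[c['fx'],0,c['cx']],[0,c['fy'],c['cy']],[0,0,1.]])
    return K,cv2.Rodrigues(c['rvec'])[0],c['tvec']
def ray(n,u,v):
    K,R,t=cam(n); return -R.T@t, R.T@np.linalg.solve(K,[u,v,1.])
def onplane(n,u,v,z):
    o,d=ray(n,u,v); return o+d*(z-o[2])/d[2]
def proj(n,p):
    K,R,t=cam(n); q=K@(R@np.asarray(p)+t); return q[:2]/q[2]
def rectify(img,c,z,half=.11,s=4000):
    """top picture resampled onto the horizontal plane z round c: col=-y, row=-x, s px/m"""
    w=int(2*half*s); src=np.float32([proj('top',(c[0]+a*half,c[1]+b*half,z)) for a,b in((1,1),(1,-1),(-1,-1),(-1,1))])
    return cv2.warpPerspective(img,cv2.getPerspectiveTransform(src,np.float32([[0,0],[w,0],[w,w],[0,w]])),(w,w),flags=cv2.INTER_CUBIC)
E
python3 - <<'E'
from h import *
im=cv2.imread('pics/top0.png'); K,R,t=cam('top'); print('cam',-R.T@t)
for n,u,v,z in(('tin',254,193,.04),('yellow',166,220,.05),('red',349,194,.05),('green',246,178,.053),('spoon',293,279,0),('lemon',329,127,.03),('pepper',286,115,.1)): print(n,onplane('top',u,v,z).round(4))
c=onplane('top',254,193,.04)
a=cv2.resize(im[145:240,205:305],None,fx=6,fy=6,interpolation=cv2.INTER_CUBIC)
s=cv2.imread('pics/side0.png'); b=cv2.resize(s[150:225,215:305],None,fx=6,fy=6,interpolation=cv2.INTER_CUBIC)
cv2.imwrite('pics/a.png',a);cv2.imwrite('pics/b.png',b)
E
```

```text
cam [0.48636701 0.18039902 0.92885572]
tin [0.582  0.1856 0.04  ]
yellow [0.5161 0.3902 0.05  ]
red [ 0.5803 -0.0369  0.05  ]
green [0.616  0.2046 0.053 ]
spoon [0.3784 0.09   0.    ]
lemon [0.747  0.0034 0.03  ]
pepper [0.7541 0.1141 0.1   ]
```

View pics/a.png

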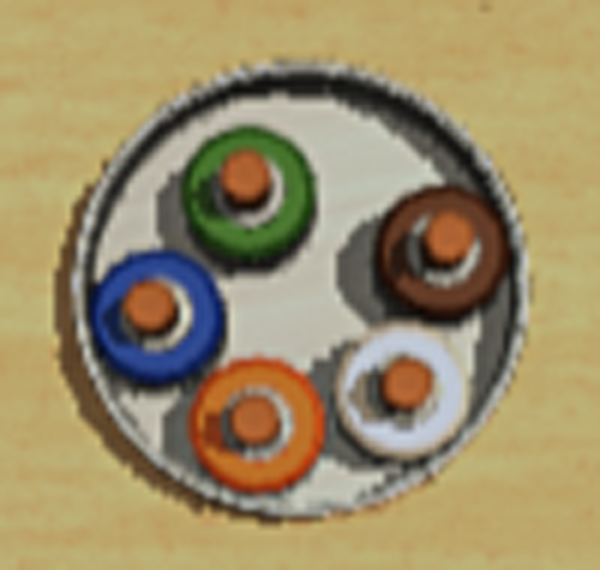

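View pics/b.png

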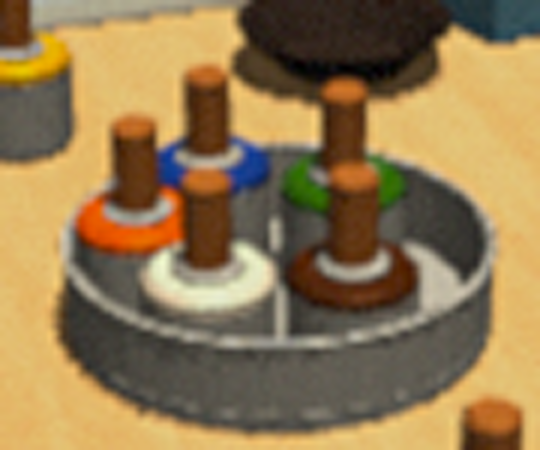

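The top crop shows the five lids, each with a bright knob top. Knob tops are at about green (245,178), blue (152,306), orange (255,420), white (408,383) and brown (449,237) in crop pixels. Next come lid contours and knob-top blobs, each cast to its own height, plus a rim fit.

```bash
cat >> h.py <<'E'
LID=dict(blue=(105,120,90,60),green=(45,70,90,40),orange=(6,17,190,140),brown=(2,13,80,35),white=(100,135,8,150),yellow=(20,30,150,120),red=(176,4,170,90))
def mask(hsv,h0,h1,s,v,vmax=255):
    H,S,V=cv2.split(hsv); m=(H>=h0)&(H<=h1) if h0<=h1 else (H>=h0)|(H<=h1)
    return (m&(S>=s)&(V>=v)&(V<=vmax)).astype(np.uint8)
F=6
def win(im,uv,r=20):
    u0,v0=int(uv[0])-r,int(uv[1])-r
    c=cv2.resize(im[v0:v0+2*r,u0:u0+2*r],None,fx=F,fy=F,interpolation=cv2.INTER_CUBIC)
    return c,lambda p:((p[0]+.5)/F-.5+u0,(p[1]+.5)/F-.5+v0)
def blob(m,p):
    cs=[c for c in cv2.findContours(m,cv2.RETR_EXTERNAL,cv2.CHAIN_APPROX_NONE)[0] if cv2.contourArea(c)>40]
    return min(cs,key=lambda c:-min(0,cv2.pointPolygonTest(c,p,True))-cv2.contourArea(c)*1e-4) if cs else None
def knob(im,uv,n='top',r=6):
    """centre of the bright knob top near pixel uv"""
    c,back=win(im,uv,r); hsv=cv2.cvtColor(c,cv2.COLOR_BGR2HSV)
    m=mask(hsv,4,14,120,145,225); b=blob(m,(r*F,r*F))
    if b is None: return None
    M=cv2.moments(b); return back((M['m10']/M['m00'],M['m01']/M['m00'])),cv2.contourArea(b)/F/F
E
python3 - <<'E'
from h import *
im=cv2.imread('pics/top0.png')
P=dict(green=(245.5,174.5),blue=(230,195.7),orange=(247.3,214.7),white=(272.8,208.7),brown=(279.6,184.2),yellow=(166,220),red=(349,194))
for k,p in P.items():
    dz=0 if k in('yellow','red') else .003
    r=knob(im,p); s=''
    if r: s=f"{np.round(r[0],1)} a={r[1]:.0f} -> {onplane('top',*r[0],.09+dz).round(4)[:2]}"
    q=np.array(p)
    c,back=win(im,q,18); hsv=cv2.cvtColor(c,cv2.COLOR_BGR2HSV)
    h=hsv[18*F-2,18*F-2]
    m=mask(hsv,*LID[k]); m=cv2.morphologyEx(m,cv2.MORPH_OPEN,np.ones((5,5)))
    cs=max(cv2.findContours(m,cv2.RETR_EXTERNAL,cv2.CHAIN_APPROX_NONE)[0],key=cv2.contourArea)
    (ex,ey),ax,_=cv2.fitEllipse(cv2.convexHull(cs)); l=back((ex,ey))
    print(k,'centre hsv',h,'knob',s,'| lid',np.round(l,1),np.round(np.array(ax)/F,1),onplane('top',*l,.05+dz).round(4)[:2])
# rim
hsv=cv2.cvtColor(im,cv2.COLOR_BGR2HSV)
m=((hsv[:,:,1]<70)).astype(np.uint8); m[:150]=0;m[236:]=0;m[:,:210]=0;m[:,:]*=1;m[:,298:]=0
cs=max(cv2.findContours(cv2.morphologyEx(m,cv2.MORPH_CLOSE,np.ones((9,9))),cv2.RETR_EXTERNAL,cv2.CHAIN_APPROX_NONE)[0],key=cv2.contourArea)
pts=np.array([onplane('top',*p[0],.04)[:2] for p in cs]); 
A=np.c_[2*pts,np.ones(len(pts))]; 
for _ in range(4):
    x=np.linalg.lstsq(np.c_[2*pts,np.ones(len(pts))],(pts**2).sum(1),rcond=None)[0]; r=np.sqrt(x[2]+x[:2]@x[:2])
    e=np.hypot(*(pts-x[:2]).T)-r; print('rim',x[:2].round(4),'r',r.round(4),len(pts),np.std(e).round(4)); pts=pts[abs(e)<max(.0015,1.5*np.std(e))]
E
```

```text
green centre hsv [ 12 181 172] knob [245.6 173.6] a=37 -> [0.6201 0.2046] | lid [245.9 176.9] [21.8 22.2] [0.6187 0.2048]
blue centre hsv [ 12 181 172] knob [229.6 195.2] a=38 -> [0.5709 0.2398] | lid [230.8 197.2] [22.1 22.2] [0.5703 0.2396]
orange centre hsv [ 12 181 173] knob [247.1 214.2] a=39 -> [0.5288 0.2001] | lid [247.6 215.3] [21.5 22.1] [0.5283 0.2001]
white centre hsv [ 12 182 174] knob [272.8 208.3] a=41 -> [0.5425 0.1433] | lid [271.7 209.5] [18.9 19.1] [0.5423 0.1441]
brown centre hsv [ 12 181 176] knob [279.6 183.9] a=38 -> [0.5973 0.1281] | lid [278.6 186.2] [21.7 22.4] [0.597  0.1281]
yellow centre hsv [ 11 186 111] knob [161.8 218.7] a=28 -> [0.5174 0.3902] | lid [165.3 219.4] [21.2 21.9] [0.5174 0.3919]
red centre hsv [ 11 208  27] knob [353.1 190.6] a=16 -> [ 0.5838 -0.0363] | lid [349.9 192.8] [21.1 21.8] [ 0.5831 -0.0391]
rim [0.5844 0.1842] r 0.0896 214 0.0007
rim [0.5844 0.1842] r 0.0896 212 0.0007
rim [0.5844 0.1842] r 0.0896 212 0.0007
rim [0.5844 0.1842] r 0.0896 212 0.0007
```

The checks hold: the rim radius is 89.6 mm against 89, the four ring canisters are 57–58 mm from the centre at about 60° spacing, and knob and lid agree within 1–3 mm. Free places are at about 44° and −16°. Now green to the middle. I'll grip it at right angles as well, to get the camera-to-robot offset.

```bash
cat >> h.py <<'E'
def rot(a): c,s=np.cos(a),np.sin(a); return np.array([[c,s,0],[s,-c,0],[0,0,-1.]])
def st(tag):
    s=robot.get_state(); print(tag,'t%.1f'%s['time'],s['ee_pos'].round(4),'op%.4f'%s['opening'],'gf%.1f'%s['grasp_force'],'F',s['force'].round(1)); return s
UP=.2; OPEN=.036
def centre(xy,z,a1,a2):
    """close on a standing knob along two crossed lines, ends gripped at yaw a2"""
    robot.move_ptp([*xy,UP],rot(a1)); robot.gripper_to(OPEN)
    robot.move_linear([*xy,z],.2); robot.gripper_to(.0); st('grip1')
    robot.gripper_to(OPEN); robot.move_linear([*xy,z],.1,frame=rot(a2)); robot.gripper_to(.0); st('grip2')
def lower(xy,z,thr=8):
    robot.move_linear([*xy,z+.06],.2); robot.pause(.2)
    hit=robot.move_linear([*xy,z-.002],.05,threshold=thr); return hit,st('lowered')
E
python3 - <<'E'
from h import *
from scipy.spatial.transform import Rotation
q=robot.get_state()['qpos']
for n,p in dict(green=(.619,.2047,.077),c=(.5844,.1842,.077),y=(.5174,.391,.074),r=(.583,-.038,.074),py=(.626,.2245,.077),pr=(.640,.168,.077)).items():
    for a in(-1.57,-.785,0,.785,1.57):
        r=[robot.ik([p[0],p[1],z],rot(a)) for z in(p[2],UP)]
        print(n,a,[None if x is None else (x.round(1)[[0,6]],) for x in r])
E
```

```text
green -1.57 [(array([0.3, 2.2]),), (array([0.3, 2.3]),)]
green -0.785 [(array([-1. , -2.2]),), (array([-1.1, -2.2]),)]
green 0 [(array([ 0.1, -2.3]),), (array([ 0.2, -2.3]),)]
green 0.785 [(array([ 0.2, -1.6]),), (array([ 0.3, -1.6]),)]
green 1.57 [(array([ 0.2, -0.9]),), (array([ 0.3, -0.8]),)]
c -1.57 [(array([0.4, 2.2]),), (array([0.4, 2.3]),)]
c -0.785 [(array([-1. , -2.2]),), (array([-1. , -2.3]),)]
c 0 [(array([ 0.1, -2.3]),), (array([ 0.3, -2.3]),)]
c 0.785 [(array([ 0.3, -1.7]),), (array([ 0.4, -1.6]),)]
c 1.57 [(array([ 0.3, -0.9]),), (array([ 0.4, -0.8]),)]
y -1.57 [(array([0. , 1.9]),), (array([0., 2.]),)]
y -0.785 [(array([-1.3, -2.5]),), (array([-1.4, -2.6]),)]
y 0 [(array([-0.1, -2.8]),), (array([ 0. , -2.7]),)]
y 0.785 [(array([-0.3, -1.8]),), (array([-0.2, -1.7]),)]
y 1.57 [(array([-0.2, -1.1]),), (array([-0.1, -1. ]),)]
r -1.57 [(array([-0.7, -2.5]),), (array([-0.8, -2.7]),)]
r -0.785 [(array([ 0.2, -2.5]),), (array([ 0.3, -2.5]),)]
r 0 [(array([ 0.3, -1.7]),), (array([ 0.4, -1.7]),)]
r 0.785 [(array([ 0.4, -1. ]),), (array([ 0.5, -1. ]),)]
r 1.57 [(array([ 0.5, -0.3]),), (array([ 0.5, -0.2]),)]
py -1.57 [(array([0.3, 2.2]),), (array([0.3, 2.3]),)]
py -0.785 [(array([-1. , -2.2]),), (array([-1.1, -2.3]),)]
py 0 [(array([ 0. , -2.3]),), (array([ 0.2, -2.3]),)]
py 0.785 [(array([ 0.2, -1.7]),), (array([ 0.2, -1.6]),)]
py 1.57 [(array([ 0.2, -0.9]),), (array([ 0.3, -0.9]),)]
pr -1.57 [(array([0.4, 2.3]),), (array([0.4, 2.4]),)]
pr -0.785 [(array([-0.9, -2.1]),), (array([-1. , -2.2]),)]
pr 0 [(array([ 0.1, -2.2]),), (array([ 0.3, -2.2]),)]
pr 0.785 [(array([ 0.3, -1.5]),), (array([ 0.3, -1.5]),)]
pr 1.57 [(array([ 0.2, -0.7]),), (array([ 0.3, -0.7]),)]
```

Run:
```python
from h import *
T=np.array([.5844,.1842]); g=np.array([.6192,.2047])
robot.move_ptp([*g,UP],rot(1.57)); robot.gripper_to(OPEN); st('above')
robot.move_linear([*g,.077],.2); robot.gripper_to(0); st('grip')
robot.move_linear([*g,.137],.2); st('lifted')
robot.move_linear([*T,.137],.15); print(lower(T,.077)[0])
robot.gripper_to(OPEN); z=robot.get_state()['ee_pos'][2]
robot.move_linear([*T,z],.1,frame=rot(.785)); robot.gripper_to(0); st('c1'); robot.gripper_to(OPEN)
robot.move_linear([*T,z],.1,frame=rot(2.356)); robot.gripper_to(0); st('c2'); robot.gripper_to(OPEN)
robot.move_linear([*T,UP],.25); robot.move_ptp([.5174,.391,UP],rot(2.356)); st('away')
f=robot.grab_frame('top'); cv2.imwrite('pics/top1.png',f[:,:,::-1]); cv2.imwrite('pics/side1.png',robot.grab_frame('side')[:,:,::-1])
```

```text
above t4.3 [0.6192 0.2047 0.2   ] op0.0361 gf0.0 F [-1.  -0.3  0.5]
grip t5.5 [0.6199 0.2049 0.0779] op0.0190 gf30.0 F [ 1.2 -0.2  6.7]
lifted t5.9 [0.6192 0.2045 0.1371] op0.0187 gf30.0 F [-0.6 -0.1 -3.1]
lowered t7.9 [0.5845 0.1841 0.0777] op0.0187 gf30.0 F [ 1.5 -0.4  4.1]
True
c1 t9.7 [0.5844 0.1841 0.077 ] op0.0186 gf30.0 F [ 0.3 -0.1 -0.7]
c2 t12.4 [0.5844 0.1842 0.0771] op0.0182 gf30.0 F [-0.7  1.   0.2]
away t14.4 [0.5179 0.3901 0.1992] op0.0361 gf0.0 F [ 1.2 -0.6 -0.3]
```

View pics/top1.png

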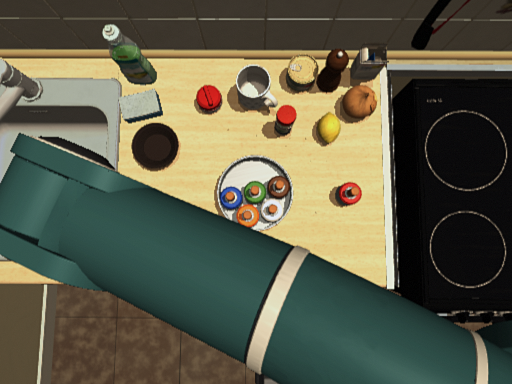

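Green stands in the middle at about (254,191), and the two upper places are free. I'll measure it against the robot position (0.5844, 0.1842), recheck the tin and neighbours, then fetch yellow.

```bash
cat >> h.py <<'E'
def lidpos(im,k,p,z):
    c,back=win(im,p,18); m=cv2.morphologyEx(mask(cv2.cvtColor(c,cv2.COLOR_BGR2HSV),*LID[k]),cv2.MORPH_OPEN,np.ones((5,5)))
    cs=max(cv2.findContours(m,cv2.RETR_EXTERNAL,cv2.CHAIN_APPROX_NONE)[0],key=cv2.contourArea)
    e=cv2.fitEllipse(cv2.convexHull(cs)); return onplane('top',*back(e[0]),z)[:2]
def both(im,k,p,dz=.003):
    r=knob(im,p); return (onplane('top',*r[0],.09+dz)[:2] if r else None), lidpos(im,k,p,.05+dz)
def rim(im):
    m=(cv2.cvtColor(im,cv2.COLOR_BGR2HSV)[:,:,1]<70).astype(np.uint8); m[:150]=0;m[236:]=0;m[:,:210]=0;m[:,298:]=0
    cs=max(cv2.findContours(cv2.morphologyEx(m,cv2.MORPH_CLOSE,np.ones((9,9))),cv2.RETR_EXTERNAL,cv2.CHAIN_APPROX_NONE)[0],key=cv2.contourArea)
    pts=np.array([onplane('top',*p[0],.04)[:2] for p in cs])
    for _ in range(4):
        x=np.linalg.lstsq(np.c_[2*pts,np.ones(len(pts))],(pts**2).sum(1),rcond=None)[0]; r=np.sqrt(x[2]+x[:2]@x[:2])
        e=np.hypot(*(pts-x[:2]).T)-r; pts=pts[abs(e)<max(.0015,1.5*np.std(e))]
    return x[:2],r
E
python3 - <<'E'
from h import *
im=cv2.imread('pics/top1.png'); c,r=rim(im); print('rim',c.round(4),r.round(4))
P=dict(green=(254.5,190),blue=(229.6,195.2),orange=(247.1,214.2),white=(272.8,208.3),brown=(279.6,183.9))
for k,p in P.items():
    a,b=both(im,k,p); print(k,a.round(4),b.round(4))
im=cv2.imread('pics/top0.png')
for k,p in dict(yellow=(162,218.7),red=(354,190)).items(): a,b=both(im,k,p,0); print(k,a.round(4),b.round(4))
E
```

```text
rim [0.5844 0.1842] 0.0897
green [0.5843 0.1842] [0.583  0.1841]
blue [0.5707 0.24  ] [0.5696 0.2398]
orange [0.5285 0.2004] [0.5286 0.2004]
white [0.5425 0.1439] [0.5423 0.1441]
brown [0.5979 0.1282] [0.5965 0.1284]
yellow [0.5174 0.392 ] [0.5174 0.3919]
red [ 0.5841 -0.0414] [ 0.5831 -0.0391]
```

The camera and robot frames agree within about 1 mm. Now yellow.

Run:
```python
from h import *
y=np.array([.5174,.3919]); P=np.array([.5844,.1842])+.0575*np.array([np.cos(.765),np.sin(.765)])
centre(y,.075,2.356,.785)
robot.move_linear([*y,UP-.02],.25); s=st('lifted')
if s['opening']>.015:
    robot.move_linear([*P,UP-.02],.2); print(P,lower(P,.078))
```

```text
grip1 t16.2 [0.5177 0.3921 0.0759] op0.0185 gf30.0 F [-0.5 -1.6  5.7]
grip2 t18.8 [0.5173 0.3919 0.075 ] op0.0187 gf30.0 F [-0.4  0.8 -0.3]
lifted t19.4 [0.5174 0.3915 0.1798] op0.0185 gf30.0 F [ 0.7  0.7 -2.2]
lowered t22.2 [0.6257 0.2243 0.0778] op0.0189 gf30.0 F [-1.2 -0.1  7.8]
[0.62587949 0.22402088] (True, {'time': 22.225, 'qpos': array([ 0.09906197,  0.72900527, -0.72546583,  1.58338421,  0.53805845,
        1.0384532 , -1.56520868]), 'joint_vel': array([-0.0003824 , -0.00351067,  0.00012112,  0.00138383, -0.00129819,
        0.00245981,  0.00212454]), 'effort': array([ 1.20652621e-01, -9.27664304e+01, -1.84868181e+01, -3.37744653e+01,
        2.49324320e-01, -6.98852465e-01, -3.60048842e-02]), 'ee_pos': array([0.62567585, 0.2243269 , 0.07780919]), 'tool_rot': array([[ 7.07267795e-01,  7.06945527e-01, -5.35964564e-04],
       [ 7.06945698e-01, -7.07267788e-01,  2.35333317e-04],
       [-2.12702636e-04, -5.45341519e-04, -9.99999829e-01]]), 'force': array([-1.21155267, -0.11931121,  7.83093028]), 'moment': array([-0.12801765,  0.38400596,  0.01889278]), 'grasp_force': 30.00388479384128, 'opening': 0.018867786628044336})
```

Yellow rests on the floor at the expected height (0.0778 against 0.078). I'll release it, move above red, and look.

Run:
```python
from h import *
robot.gripper_to(OPEN); p=robot.get_state()['ee_pos']
robot.move_linear([p[0],p[1],UP],.2)
r=np.array([.5835,-.040]); robot.move_ptp([*r,UP],rot(2.356)); st('above red')
im=robot.grab_frame('top')[:,:,::-1].copy(); cv2.imwrite('pics/top2.png',im); 
s=robot.grab_frame('side')[:,:,::-1]; cv2.imwrite('pics/side2.png',s)
P=dict(green=(254.5,190),blue=(229.6,195.2),orange=(247.1,214.2),white=(272.8,208.3),brown=(279.6,183.9),yellow=proj('top',(.6257,.2243,.093)))
print('rim',rim(im))
for k,p in P.items():
    try: print(k,*[None if x is None else x.round(4) for x in both(im,k,p)])
    except Exception as e: print(k,e)
```

```text
above red t25.1 [ 0.5835 -0.0395  0.1998] op0.0360 gf0.0 F [-0.1  0.   0. ]
rim (array([0.5844014 , 0.18429393]), np.float64(0.08957010848950668))
green [0.5845 0.184 ] [0.5842 0.1851]
blue [0.5709 0.2398] [0.5704 0.2396]
orange [0.5288 0.2003] [0.5283 0.2009]
white max() iterable argument is empty
brown [0.5997 0.1297] [0.5982 0.1299]
yellow [0.625  0.2241] [0.6251 0.2241]
```

View pics/top2.png

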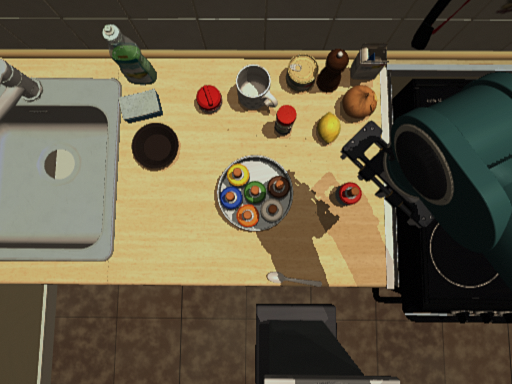

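Yellow is in place at about (238,175) and the remaining gap beside brown is open. Now red.

Run:
```python
import h
from h import *
h.OPEN=.05
r=np.array([.5835,-.040]); P=np.array([.6398,.1688])
centre(r,.075,2.356,.785)
robot.move_linear([*r,UP-.02],.25); s=st('lifted')
if s['opening']>.015:
    robot.move_linear([*P,UP-.02],.2); print(lower(P,.078)[0])
```

```text
grip1 t27.3 [ 0.5836 -0.0401  0.0753] op0.0186 gf30.0 F [-1.1 -0.5  5.3]
grip2 t30.3 [ 0.5836 -0.0401  0.075 ] op0.0183 gf30.0 F [ 0.2  0.1 -0.3]
lifted t30.9 [ 0.5832 -0.0402  0.1798] op0.0186 gf30.0 F [ 0.2  0.5 -1.6]
lowered t33.8 [0.6398 0.1686 0.0779] op0.0188 gf30.0 F [-0.3 -1.7  7.6]
True
```

Red also reached floor height (0.0779). Release, retreat, check.

Run:
```python
from h import *
robot.gripper_to(OPEN); p=robot.get_state()['ee_pos']
robot.move_linear([p[0],p[1],UP+.02],.2)
robot.goto_joints([1.22,.417,-.01,1.614,.005,1.111,-.053]); st('home')
im=robot.grab_frame('top')[:,:,::-1].copy(); s=robot.grab_frame('side')[:,:,::-1]
c,r=rim(im); print('rim',c.round(4),r.round(4))
P=dict(green=(.5844,.1842),blue=(.5707,.2398),orange=(.5287,.2003),white=(.5425,.1436),brown=(.598,.129),yellow=(.6252,.2242),red=(.6398,.1686))
for k,p in P.items():
    a,b=both(im,k,proj('top',(*p,.093))); d=lambda x:None if x is None else (x.round(4),(np.hypot(*(x-c))*1e3).round(1)); print(k,d(a),d(b))
a=cv2.resize(im[145:240,205:305],(420,399),interpolation=cv2.INTER_CUBIC); b=cv2.resize(s[150:245,215:305],(378,399),interpolation=cv2.INTER_CUBIC)
cv2.imwrite('pics/fin.png',np.hstack([a,b]))
d=[cv2.absdiff(cv2.imread(f'pics/{n}0.png'),f) for n,f in(('top',im),('side',s))]
print('spoon/lemon/jar diff',d[0][265:292,262:325].max(),d[0][110:146,315:345].max(),d[0][103:138,272:300].max())
```

```text
home t38.3 [ 0.1907 -0.5949  0.1991] op0.0359 gf0.0 F [-0.8 -0.4  0.1]
rim [0.5844 0.1842] 0.0896
green (array([0.5846, 0.1841]), np.float64(0.3)) (array([0.5841, 0.1841]), np.float64(0.3))
blue (array([0.5709, 0.2398]), np.float64(57.2)) (array([0.5706, 0.2395]), np.float64(56.9))
orange (array([0.5288, 0.2002]), np.float64(57.8)) (array([0.5286, 0.2   ]), np.float64(57.9))
white (array([0.5424, 0.1433]), np.float64(58.6)) (array([0.5423, 0.1441]), np.float64(58.2))
brown (array([0.5973, 0.1281]), np.float64(57.6)) (array([0.5971, 0.1282]), np.float64(57.5))
yellow (array([0.6253, 0.224 ]), np.float64(57.1)) (array([0.6252, 0.2242]), np.float64(57.1))
red (array([0.641 , 0.1682]), np.float64(58.9)) (array([0.6389, 0.1685]), np.float64(56.8))
spoon/lemon/jar diff 3 5 4
```

View pics/fin.png

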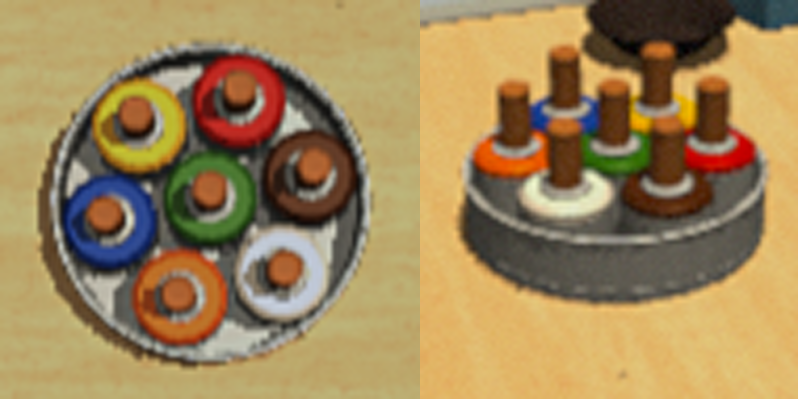

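All seven stand upright in the tin, green in the middle and six round it (red at (238,92), yellow at (137,117) in the crop). The tin, lemon, pepper jar and teaspoon haven't moved.

```bash
python3 -c "
from rig import robot
print(robot.sign_off())"
```

```text
the job is handed in; nothing more can be done
None
```

I packed all seven canisters upright in the tin, green in the middle and the other six round it, and handed the job in at about 38 s; the last camera check showed the tin, lemon, pepper jar and teaspoon unmoved, but sign-off returned no verdict.

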